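# Prove the kiln's earth-leakage breaker, then start the firing

### The arm

A 6-joint arm with a two-finger parallel gripper is mounted at the origin on the work surface; the furniture and walls round the work are solid. World frame = base frame: x ahead of the robot, y to its left, z up, the work surface at z = 0. Lengths are in m, angles in degrees, forces in N, time in s.
With the tool pointing down it reaches from about 0.25 to 0.725 m from the base axis. Payload 9.7 kg.
Tool frame: the origin (TCP) lies between the finger pads; the fingertips stand 25 mm ahead of it and the grasp point (between the pads) lies 6 mm ahead of it; z points along the fingers, y is the line along which they close (so a half turn about z gives the same grasp; the last joint's range is limited). The gripper opens to 85 mm and grips with 20 to 120 N. Pads are 22 mm wide; open, the fingers measure 114 mm over their backs; the gripper's body (76 mm by 85 mm) begins 54 mm behind the grasp point. The pads swing forward as they close: fully open they stand 13 mm farther back than shut.
Start: joints at [66.062, 4.979, 10.078, 95.1, 0, 90], TCP at [0.223, 0.503, 0.256] pointing down, gripper open.
Joint ranges: [-179.16, 179.16], [-48.56, 103.87], [-65.8, 70.77], [-126.05, 130.52], [-82.76, 87.17], [-180, 180]. Speed limits (degrees/s): [127.2, 127.2, 147.25, 180, 180, 180].

### API

Orientations are given as [roll, pitch, yaw] about the fixed x, y, z axes, in that order (R = Rz(yaw) Ry(pitch) Rx(roll)).
In Python, from workcell import bot gives the robot as it stands.
- The arm moves only by the shell command python3 drive.py 'ROWS' [FORCE]. ROWS is a JSON object whose key "increments" holds a list of rows, 1 to 5 of them, each of 5 numbers: dx, dy, dz in m, then a turn about the tool's z in degrees, then the finger opening in m; each row is the pose to reach, as a shift and turn from the pose commanded when the command began, along the tool's axes at that moment; what a row does not reach only later rows make up. A row lasts 1/12 s, in which the tool goes at most 0.0417 m and 7.16 degrees, less where a joint would pass 70% of its speed; a pose out of reach is approached as far as the arm can. The fingers move at their own pace and stop on an object; FORCE is the grip in N (left out, the last holds). Time passes only in rows, so rows that do not move let the fingers close. It prints the time, the measured TCP pose, the force, the opening and the grip force at its end. Input that does not fit is refused with a message, and nothing moves.
- bot.get_obs(): the state, without advancing time (a new reading comes with each control period).
- bot.camera(name): name is "scene" or "top"; returns the picture (400x640x3 uint8, blue, green, red); there is no depth.
- bot.camera_info(name): a dict with "mtx" (3x3 intrinsics, pixels), "extrinsics" (4x4, takes a point from camera to world coordinates). Camera axes: x right, y down, z forward; pixel columns grow to the right and rows downward; lengths in m; the calibration is good to about 2 mm. A picture is of the moment at which its call begins. camera_info takes no time and is no camera call.
- bot.job_done(): hands the job in; it is judged then, once.
The state is a dict: "time": time; "q": joint angles; "qd": joint speeds; "joint_efforts": joint torques, N m; "ee_pos": TCP position; "tcp_rot": TCP orientation; "wrist_force": force on the tool from outside, world axes, zero at the start; "torque": the same for the moment, N m; "opening": finger opening in m; "grasp_force": force on a finger pad.
Only numpy, scipy, OpenCV 4.12 (cv2) and the standard library are available. Lean on these libraries where they do the work, as an engineer would, in place of code of your own. Each camera call takes 0.05 s, during which the arm holds its last target. There are 200 camera calls.

### The job

Before the bead kiln is fired, prove its earth-leakage breaker: press the round test button on the breaker so that its lever drops, then push the lever back up, away from the front of the box, until it latches and stays up by itself. With the supply restored, tap the round start key on the kiln controller. Use light touches of the fingers only and lift nothing: the supply box and the controller stay where they stand, the controller's square keys stay unpressed, and the things around are left undisturbed.

Things in the scene. Friction and masses are not known exactly. Their poses are not given: they have to be found in the camera images.
- supply_box: grey desk console, 180 mm deep (x), 190 wide (y), loose on rubber feet, 4 kg. Origin: centre of underside; own +x points up its slope, +y left. Panel slopes up 0.30 rad to +x, 60 mm high in front, 115 behind. On it a white breaker, 112 wide, 92 along the slope; its nose (48 mm along the slope, 18 above the panel) has a black lever on its left half, the test button 54 mm to the lever's right
- breaker_face (a point): point fixed on the breaker's face, in the middle of the lever's slot; axes as supply_box, while the face leans back by 0.30 rad like the panel. The lever's pivot runs across the box (y), 11 mm under this point
- lever_tip (a point): middle of the lever's top end, 39 mm from its pivot. The lever is 22 to 24 mm wide (y), 9 to 10 mm thick and stands 21 mm (up) to 27 mm (dropped) out of the face
- breaker_lever (a joint): lever angle, rad: 0 = up (on), latched, leaning 0.60 rad up the slope from the face's normal; grows as it drops to the front, 0.80 = fully dropped, leaning 0.20 rad down the slope. A spring (0.04 to 0.07 N m) drives it down; only the latch holds it. To reset, push it up the slope past 0 to about -0.10 (stop at -0.14), 4 to 7 N on its outer part; let go, it settles near 0 and stays
- test_button_top (a point): centre of the test button's top: a grey round button, 21 mm across, 10 mm proud of the nose's face, moving at right angles to the face. Axes: z out of the sloped face
- test_button (a joint): travel of the test button, m: 0 = out (1 N to start it), 0.008 = fully in (under 4 N, a hard stop; springs back). It frees the latch at about 0.0035. It dips by itself while the lever is being pushed up over the latch
- controller: kiln controller: black desk console, grey panel, 150 mm deep (x), 210 wide (y), loose on rubber feet, 1.6 kg. Origin: centre of underside; axes as supply_box. Panel slopes 0.30 rad, 40 mm high in front, 86 behind. Dark display in the upper half; in front of it a row of three square white keys, 14 mm, 35 mm apart, and 60 mm right of the last the round white start key
- start_key_top (a point): centre of the top of the start key: round, white, 26 mm across, 9 mm proud of the panel. Axes: z out of the sloped panel
- start_key (a joint): travel of the start key, m: 0 = out (1 N to start it), 0.005 = fully in (3 N, a hard stop; springs back). It counts as pressed beyond 0.0025
- key_a (a joint): travel of the leftmost square key, m: 0 out, 0.003 in
- key_b (a joint): travel of the middle square key, m: 0 out, 0.003 in
- key_c (a joint): travel of the right square key, m: 0 out, 0.003 in
- brass_weight: brass weight, 35 mm wide, 39 mm high, between the two consoles. Origin: underside
- frit_jar: glass jar of frit, 58 mm wide, 79 mm high, between the consoles, farther back. Origin: underside
- wash_bottle: bottle, 40 mm wide, 92 mm high, at the left. Origin: underside
- small_jar: small glass jar, 52 mm wide, 64 mm high, at the right. Origin: underside
- clamp: little wooden hand clamp, 41 x 71 x 51 mm, at the right. Origin: underside

How it is judged (in metres and radians):
On the way, in this order (a step that is already met when the one before it is completed fails the run):
1. the test button has tripped the breaker: the lever has dropped (over 0.7 rad) (value of joint breaker_lever above 0.7 rad), for 0.1 s.
2. the lever is up again and latched by itself, test button out, fingers off the lever (value of joint breaker_lever below 0.12 rad and value of joint test_button below 0.0015 m and contact force between the fingers and breaker_lever below 0.2 N), for 0.2 s.
3. the start key is pressed (over 2.5 mm of its 5) with the lever up (value of joint start_key above 0.0025 m and value of joint breaker_lever below 0.12 rad), for 0.05 s.
At the end, for the whole second after the job is handed in: the breaker's lever is up and latched (angle under 0.12 rad), the test button and the start key are out again, and the supply box and the controller stand at rest within 20 mm of where they stood (value of joint breaker_lever below 0.12 rad and value of joint test_button below 0.0015 m and value of joint start_key below 0.001 m and distance of each of supply_box, controller from where it was at the start of the episode below 0.02 m and linear speed of each of supply_box, controller below 0.02 m/s); the robot touches nothing.
It fails at once if the test button, the lever or the start key is pushed harder than 30 N (contact force between the fingers and test_button above 30 N or contact force between the fingers and breaker_lever above 30 N or contact force between the fingers and start_key above 30 N).
It fails at once if the arm or the gripper's body, rather than the fingers, presses on the supply box or the controller (over 3 N) (contact force between the arm and supply_box above 3 N or contact force between the arm and controller above 3 N).
It fails at once if the start key is pressed while the lever is down, or a square key is pressed at all (over 1.5 mm) ((value of joint start_key above 0.002 m and value of joint breaker_lever above 0.3 rad) or value of joint any of key_a, key_b, key_c above 0.0015 m).
It fails at once if the supply box or the controller is lifted, tipped or shoved (over 20 mm, 8 mm up, or 0.1 rad) (distance of any of supply_box, controller from where it was at the start of the episode above 0.02 m or height (world z) of any of supply_box, controller above 0.008 m or angle between any of supply_box, controller's own z axis and vertical above 0.1 rad).
It fails at once if another thing on the bench is moved more than 20 mm (distance of any of brass_weight, frit_jar, wash_bottle, small_jar, clamp from where it was at the start of the episode above 0.02 m).
It also fails if it takes over 54 s, if anything falls off the work surface, if the arm or the gripper's body presses on something with over 40 N, if the wrist force passes 120 N, or if a joint passes its speed limit or range.

## Working session

There is one attempt and no reset: what is moved stays moved. The work goes in short steps, Python scripts to look and compute and a shell command to move; the robot and the scene stay as the last step left them, time stands still between calls to the robot, and variables do not carry over. Pictures are saved under pics/ and viewed, at most 10 in all, crops included, and the job is handed in when it is done.

```bash
ls; mkdir -p pics; python3 - <<'E'
from workcell import bot
import cv2
for n in("scene","top"):
    cv2.imwrite(f"pics/{n}0.png",bot.camera(n)); i=bot.camera_info(n); print(n,i["mtx"],i["extrinsics"])
o=bot.get_obs();print(o)
E
```

```text
drive.py
pics
workcell.py
scene [[384.15775427   0.         308.04066994]
 [  0.         384.15775427 203.16103784]
 [  0.           0.           1.        ]] [[ 0.86113933 -0.35567933  0.36322344  0.11053273]
 [-0.50835103 -0.59646437  0.62113564 -0.76938929]
 [-0.00427527 -0.71952934 -0.69444888  0.94440172]
 [ 0.          0.          0.          1.        ]]
top [[516.50874474   0.         318.07126099]
 [  0.         516.50874474 202.07806083]
 [  0.           0.           1.        ]] [[ 0.01847235 -0.99656818  0.08068847  0.4165395 ]
 [-0.99976927 -0.01752617  0.01241895 -0.0196107 ]
 [-0.01096217 -0.08089926 -0.996662    1.71662622]
 [ 0.          0.          0.          1.        ]]
{'time': 0.1, 'q': array([6.60613315e+01, 5.01029896e+00, 1.00400172e+01, 9.50979325e+01,
       4.30227687e-04, 9.00019343e+01]), 'qd': array([ 0.04121614, -0.01983092,  0.06671494, -0.11208016, -0.07859684,
       -0.0670978 ]), 'joint_efforts': array([-6.08984938e-04, -5.21560764e+01,  4.65654516e+01,  1.59789459e-02,
       -9.39059305e-05,  1.28284796e-05]), 'ee_pos': array([0.22310264, 0.50254859, 0.25564054]), 'tcp_rot': array([-1.79931786e+02, -4.27924424e-04,  1.56059397e+02]), 'wrist_force': array([-0.29949353,  0.81301007,  1.19586757]), 'torque': array([ 0.03102452, -0.00632405, -0.00800184]), 'grasp_force': 0.0, 'opening': 0.08559037183357235}
```

View pics/scene0.png

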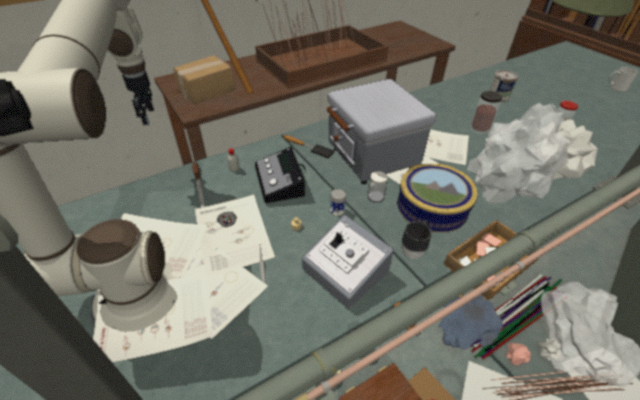

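View pics/top0.png

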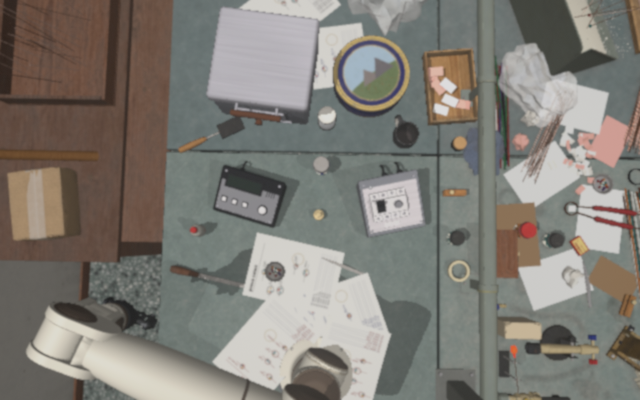

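The scene view shows the supply box near (347,260) and the controller near (280,175). In the top view they are at (391,202) and (249,193). I'll enlarge both.

```bash
python3 - <<'E'
import cv2,numpy as np
t=cv2.imread("pics/top0.png");s=cv2.imread("pics/scene0.png")
r=lambda im,x,y,w,h,k:cv2.resize(im[y:y+h,x:x+w],None,fx=k,fy=k,interpolation=cv2.INTER_CUBIC)
a=np.hstack([r(t,205,155,90,75,4),r(t,350,155,90,75,4)])
b=np.hstack([r(s,245,135,72,60,5),r(s,300,205,90,75,4)])
cv2.imwrite("pics/m.png",np.vstack([a,b]))
E
```

```text
(no output)
```

View pics/m.png

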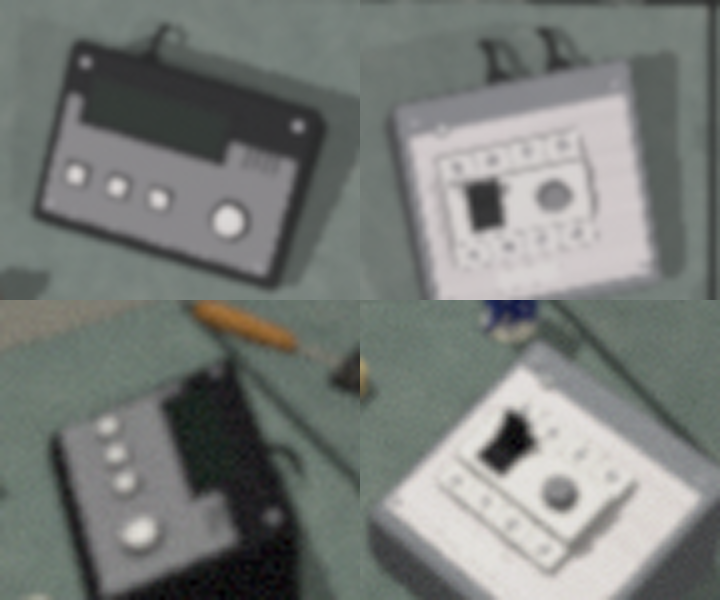

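In the enlargement, the top view gives the start key at (262,210), key a at (224,198), key c at (245,205), the test button at (398.5,204) and the lever at (381.5,206). The scene view gives the start key at (273,182) and the test button at (350,253). Next I'll refine these with masks and triangulate.

```bash
cat >u.py <<'E'
import cv2,numpy as np
from workcell import bot
def ray(n,p):
    i=bot.camera_info(n);E=i["extrinsics"];d=E[:3,:3]@np.linalg.inv(i["mtx"])@[p[0],p[1],1]
    return E[:3,3],d/np.linalg.norm(d)
def tri(p,q):
    a,d=ray("top",p);b,e=ray("scene",q)
    t=np.linalg.lstsq(np.c_[d,-e],b-a,rcond=None)[0]
    A,B=a+t[0]*d,b+t[1]*e
    return (A+B)/2,np.linalg.norm(A-B)
def cen(im,p,r,lo,hi):
    x,y=int(p[0])-r,int(p[1])-r
    g=cv2.resize(cv2.cvtColor(im,cv2.COLOR_BGR2GRAY)[y:y+2*r+1,x:x+2*r+1],None,fx=8,fy=8,interpolation=cv2.INTER_CUBIC)
    n,l,s,c=cv2.connectedComponentsWithStats(cv2.inRange(g,lo,hi))
    q=(np.array(p)-[x,y]+.5)*8
    k=1+np.argmin([np.hypot(*(c[j]-q))+(999 if s[j,4]<100 else 0) for j in range(1,n)])
    return (c[k]+.5)/8-.5+[x,y],s[k,2:]/np.array([8,8,64])
E
python3 - <<'E'
from u import *
t=cv2.imread("pics/top0.png");s=cv2.imread("pics/scene0.png")
P={}
for n,p,q,r,lo,hi in[("start",(262,210),(272.8,181.6),7,190,255),("a",(223.75,198.5),(266.6,160.2),5,190,255),("b",(234.3,201.8),(268,165.6),5,190,255),("c",(244.8,204.8),(270,171.6),5,190,255),
  ("test",(398.5,203.75),(350,253),7,0,150),("lever",(381.5,206),(336,240),8,0,80)]:
    # local threshold
    for im,pp in((t,p),(s,q)):
        g=cv2.cvtColor(im,cv2.COLOR_BGR2GRAY)[int(pp[1])-r:int(pp[1])+r,int(pp[0])-r:int(pp[0])+r]; th=(int(g.min())+int(g.max()))//2
        if n=="test": th=190 if im is t else 170
        c,st=cen(im,pp,r,*((th,255) if hi==255 else (0,th)))
        print(n,c.round(2),st.round(1),g.min(),g.max()); P.setdefault(n,[]).append(c)
    X,e=tri(*P[n]);print("   ",X.round(4),"gap",e.round(4)); P[n]=X
d=P["a"]-P["c"];print("ctrl yaw",np.degrees(np.arctan2(-d[0],d[1])),np.linalg.norm(d),np.linalg.norm(P["c"]-P["start"]))
# supply box edge: bright panel minAreaRect
m=cv2.inRange(cv2.cvtColor(t,cv2.COLOR_BGR2GRAY)[160:245,350:435],185,255)
m=cv2.morphologyEx(m,cv2.MORPH_CLOSE,np.ones((5,5)))
c=max(cv2.findContours(m,0,2)[0],key=cv2.contourArea);print(cv2.minAreaRect(c),cv2.boxPoints(cv2.minAreaRect(c))+[350,160])
E
```

```text
start [261.51 209.92] [ 7.1  7.4 42. ] 102 215
start [272.38 180.66] [ 6.8  5.9 30.1] 92 219
    [0.522  0.1823 0.0623] gap 0.0001
a [223.35 198.3 ] [ 4.4  4.5 15.6] 103 209
a [266.02 159.61] [ 4.   3.5 11.3] 103 189
    [0.5577 0.307  0.0588] gap 0.0003
b [233.71 201.33] [ 4.2  4.1 13.5] 114 210
b [267.67 165.15] [ 3.9  3.5 10.5] 113 192
    [0.5483 0.2732 0.0592] gap 0.0002
c [244.06 204.44] [ 4.2  4.4 15.1] 109 209
c [269.44 170.75] [ 3.9  3.6 10.9] 111 196
    [0.5388 0.2393 0.0602] gap 0.0001
test [397.96 203.51] [10.6  9.4 75.6] 119 212
test [349.66 253.27] [ 9.1  9.  62.5] 92 226
    [ 0.5471 -0.2494  0.1045] gap 0.0004
lever [380.77 205.58] [  9.9  13.4 103.4] 49 211
lever [336.77 240.46] [ 13.4  15.  112.7] 2 225
    [ 0.5396 -0.1954  0.109 ] gap 0.0009
ctrl yaw -15.656663804013816 0.0703384035409357 0.059477865042617234
((42.69230651855469, 45.46154022216797), (43.93001174926758, 53.73582077026367), 78.69007110595703) [[362.03846264 189.19231033]
 [414.7307663  178.65385056]
 [423.34615326 221.73077011]
 [370.65384674 232.26922607]]
```

```bash
python3 - <<'E'
import cv2,numpy as np
t=cv2.imread("pics/top0.png");s=cv2.imread("pics/scene0.png")
def r(im,x,y,w,h,k):
    o=cv2.resize(im[y:y+h,x:x+w],None,fx=k,fy=k,interpolation=cv2.INTER_CUBIC)
    for i in range(0,w,10):
        cv2.putText(o,str(x+i),(i*k,10),0,.35,(0,0,255));cv2.line(o,(i*k+k//2,12),(i*k+k//2,18),(0,0,255))
    for i in range(0,h,10):
        cv2.putText(o,str(y+i),(0,i*k+k//2),0,.35,(0,0,255));cv2.line(o,(22,i*k+k//2),(30,i*k+k//2),(0,0,255))
    return o
cv2.imwrite("pics/m2.png",np.hstack([r(t,355,165,80,75,5),r(s,300,215,80,75,5)]))
cv2.imwrite("pics/m3.png",np.hstack([r(t,368,188,40,33,10),r(s,322,228,40,33,10)]))
E
```

```text
(no output)
```

View pics/m2.png

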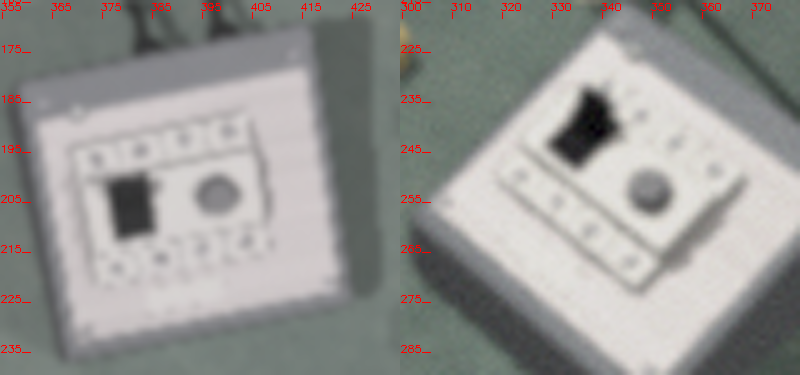

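View pics/m3.png

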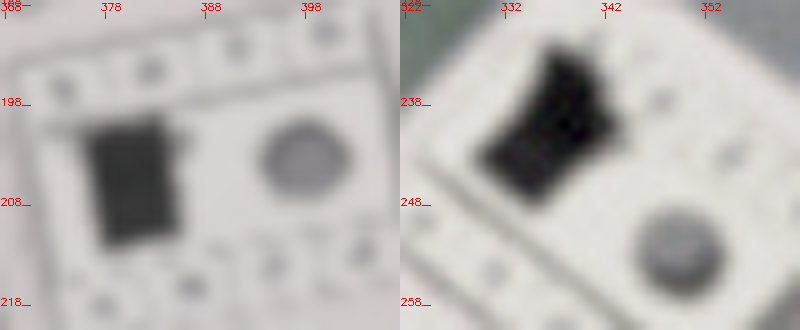

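The crops show the button top disc at about (398.3,203.7) in the top view and (349.4,251.8) in the scene view. Its dark side wall had biased the mask. I'll check this against the box corners and known sizes.

```bash
python3 - <<'E'
from u import *
fl=tri((367.6,236),(301.3,256.3));rl=tri((357.6,180.6),(342,217));print("FL",fl,"\nRL",rl)
for q in((349.4,251.8),(349.6,252.4)): print("btn",tri((398.3,203.7),q))
def onz(n,p,z):
    a,d=ray(n,p);return a+d*(z-a[2])/d[2]
FL=onz("top",(367.6,236),.06);RL=onz("top",(357.6,180.6),.115);RR=onz("top",(416.4,169.5),.115);FR=onz("top",(424,224.5),.06)
for n,v in zip("FL RL RR FR".split(),(FL,RL,RR,FR)):print(n,v.round(4))
C=(FL+RL+RR+FR)/4;d=RL-RR;y=np.arctan2(-d[0],d[1]);print("c",C,"yaw",np.degrees(y),"sizes",np.linalg.norm(d),np.linalg.norm((FL-RL)[:2]))
d2=RL-FL;print("yaw2",np.degrees(np.arctan2(d2[1],d2[0])))
# button z consistent w/ panel plane
z=.11
for _ in range(5):
    B=onz("top",(398.3,203.7),z); u=(B-C)[:2]@[np.cos(y),np.sin(y)]; z=.0875+u*np.tan(.3)+.028/np.cos(.3)
print("btn by plane",B,"u",u,"v",(B-C)[:2]@[-np.sin(y),np.cos(y)])
i=bot.camera_info("scene");print(cv2.projectPoints(B[None],cv2.Rodrigues(i["extrinsics"][:3,:3].T)[0],-i["extrinsics"][:3,:3].T@i["extrinsics"][:3,3],i["mtx"],None)[0])
E
```

```text
FL (array([ 0.44420264, -0.15918595,  0.05938236]), np.float64(0.0009731163909929275)) 
RL (array([ 0.61406596, -0.12076165,  0.0997251 ]), np.float64(0.007736834321450659))
btn (array([ 0.54582161, -0.24933191,  0.11169827]), np.float64(5.0335153896630105e-05))
btn (array([ 0.54617306, -0.2497698 ,  0.10929097]), np.float64(0.00041298400393462143))
FL [ 0.4446 -0.1593  0.06  ]
RL [ 0.6156 -0.1217  0.115 ]
RR [ 0.6536 -0.3046  0.115 ]
FR [ 0.4847 -0.3392  0.06  ]
c [ 0.54961152 -0.23120699  0.0875    ] yaw 11.739768065108628 sizes 0.186805613948884 0.17503808679934635
yaw2 12.419151603825101
btn by plane [ 0.54557634 -0.24892198  0.11447195] u -0.007555180820750181 v -0.016523405134408607
[[[349.30299958 251.09985554]]]
```

The button top is at about (0.5456, -0.249, 0.114). Stereo and the panel plane agree to within 3 mm, and the box yaw is about 12°. I'll turn the tool to yaw 12 and close the fingers.

```bash
for i in 1 2 3 4; do python3 drive.py '{"increments": [[0,0,0,7,0],[0,0,0,14,0],[0,0,0,21,0],[0,0,0,28,0],[0,0,0,35,0]]}' 20 | tail -3; done; python3 drive.py '{"increments": [[0,0,0,4,0],[0,0,0,4,0]]}'; cat > to.py <<'E'
import sys;from u import *
from scipy.spatial.transform import Rotation as R
o=bot.get_obs();print(o["ee_pos"].round(4),o["tcp_rot"].round(2),o["wrist_force"].round(2),"t",o["time"])
r=R.from_euler("xyz",o["tcp_rot"],degrees=True)
for a in sys.argv[1:]:
    p=np.array(list(map(float,a.split())));print(a,"->",r.inv().apply(p-o["ee_pos"]).round(4))
E
python3 to.py ".543 -.249 .165"
```

```text
wrist_force: [-0.0, -0.1, -0.1]
opening: 0.0252
grasp_force: 0.0
wrist_force: [0.3, -0.5, -1.0]
opening: 0.0002
grasp_force: 0.0
wrist_force: [-1.1, 0.3, -0.1]
opening: 0.0001
grasp_force: 0.0
wrist_force: [-0.5, -0.1, 0.7]
opening: -0.0001
grasp_force: 0.0
time: 1.93
ee_pos: [0.3563, 0.3927, 0.2556]
tcp_rot: [-170.8, 2.6, 43.3]
wrist_force: [-0.2, -0.6, -1.1]
opening: 0.0001
grasp_force: 0.0
[0.3563 0.3927 0.2556] [-170.81    2.61   43.35] [-0.24 -0.56 -1.07] t 1.9333
.543 -.249 .165 -> [-0.3003  0.6038  0.0081]
```

```bash
python3 -c "
from workcell import bot
o=bot.get_obs();print(o['q'].round(2),o['qd'].round(2))"; python3 drive.py '{"increments": [[0,0,0,0,0],[0,0,0,0,0],[0,0,0,0,0],[0,0,0,0,0]]}'; python3 -c "
from workcell import bot
o=bot.get_obs();print(o['q'].round(2),o['qd'].round(2))"
python3 drive.py '{"increments": [[0,0,0,-7,0],[0,0,0,-14,0],[0,0,0,-21,0],[0,0,0,-28,0],[0,0,0,-35,0]]}';python3 drive.py '{"increments": [[0,0,0,-7,0],[0,0,0,-14,0],[0,0,0,-19,0],[0,0,0,-19,0]]}'; python3 -c "
from workcell import bot
o=bot.get_obs();print(o['q'].round(2),o['qd'].round(2))"
```

```text
time: 2.68
ee_pos: [0.3541, 0.3951, 0.2562]
tcp_rot: [-171.0, -3.2, 78.6]
wrist_force: [0.0, -0.4, -0.1]
opening: -0.0002
grasp_force: 0.0
time: 3.02
ee_pos: [0.3541, 0.3951, 0.2562]
tcp_rot: [-172.6, -6.0, 97.3]
wrist_force: [0.5, -0.6, 0.0]
opening: -0.0002
grasp_force: 0.0
[ 43.64   4.42   9.06  97.16   9.2  125.72] [-0.36  0.03 -0.05 -0.02  0.01  9.86]
```

The turn ran joint 6 into its limit, and the commanded pose was clamped with a tilt of about 9° leaning away from the panel slope. That tilt is harmless for touches, so I'll keep it and account for it. I'll translate first, then turn.

```bash
cat > to.py <<'E'
# args: fingertip-centre targets in world -> shift in tool axes
import sys;from u import *
from scipy.spatial.transform import Rotation as R
o=bot.get_obs();r=R.from_euler("xyz",o["tcp_rot"],degrees=True);M=r.as_matrix()
tip=o["ee_pos"]+.025*M[:,2]
print("tip",tip.round(4),"x",M[:,0].round(3),"z",M[:,2].round(3),"q",o["q"].round(1),"F",o["wrist_force"].round(2),"t",round(o["time"],2))
for a in sys.argv[1:]:
    p=np.array(list(map(float,a.split())));print(a,"->",(M.T@(p-tip)).round(4))
E
python3 to.py ".54 -.249 .19"
```

```text
tip [0.3505 0.3973 0.2316] x [-0.127  0.986  0.104] z [-0.142  0.086 -0.986] q [ 43.6   4.4   9.1  97.2   9.2 125.7] F [ 0.47 -0.59  0.02] t 3.02
.54 -.249 .19 -> [-0.6659  0.1009 -0.0412]
```

```bash
for i in 1 2 3; do python3 drive.py '{"increments": [[-0.04,0.006,-0.0025,0,0],[-0.08,0.012,-0.005,0,0],[-0.12,0.018,-0.0075,0,0],[-0.16,0.024,-0.01,0,0],[-0.2,0.03,-0.0125,0,0]]}' >/dev/null; python3 to.py; done; python3 drive.py '{"increments": [[-0.035,0.006,-0.002,0,0],[-0.065,0.011,-0.004,0,0],[-0.065,0.011,-0.004,0,0]]}' >/dev/null; python3 to.py ".54 -.249 .19"
```

```text
tip [0.4065 0.201  0.2194] x [-0.12   0.987  0.103] z [-0.141  0.086 -0.986] q [ 21.6  -2.9   0.3  98.9   7.6 103.9] F [ 1.35 -0.15 -0.1 ] t 3.43
tip [0.4624 0.0063 0.2072] x [-0.119  0.988  0.103] z [-0.141  0.086 -0.986] q [ -2.1   0.9   2.5 100.    4.6  80.3] F [1.18 0.54 0.41] t 3.85
tip [ 0.5182 -0.1883  0.1948] x [-0.119  0.988  0.103] z [-0.141  0.086 -0.986] q [-20.8  14.3  15.9 101.    1.7  61.8] F [ 0.89  0.68 -0.47] t 4.27
tip [ 0.5378 -0.2538  0.1883] x [-0.115  0.988  0.103] z [-0.143  0.086 -0.986] q [-25.7  20.8  23.3 102.1   0.9  57.2] F [-0.62 -0.79 -0.17] t 4.52
.54 -.249 .19 -> [ 0.0047  0.0026 -0.0016]
```

```bash
for i in 1 2; do python3 drive.py '{"increments": [[0,0,0,7,0],[0,0,0,14,0],[0,0,0,21,0],[0,0,0,28,0],[0,0,0,35,0]]}' >/dev/null; done; python3 drive.py '{"increments": [[0,0,0,7,0],[0,0,0,14.5,0],[0,0,0,14.5,0]]}' >/dev/null; python3 to.py ".541 -.250 .150" ".541 -.25 .125"
python3 -c "
from u import *
cv2.imwrite('pics/s1.png',cv2.resize(bot.camera('scene')[180:290,270:400],None,fx=4,fy=4,interpolation=2))"
```

```text
tip [ 0.5373 -0.2488  0.1908] x [ 0.968  0.221 -0.12 ] z [-0.142  0.086 -0.986] q [-25.3  20.4  23.1 102.2   1.  142.1] F [ 0.01 -0.19  0.43] t 5.6
.541 -.250 .150 -> [0.0082 0.0066 0.0396]
.541 -.25 .125 -> [0.0112 0.0094 0.0642]
```

View pics/s1.png

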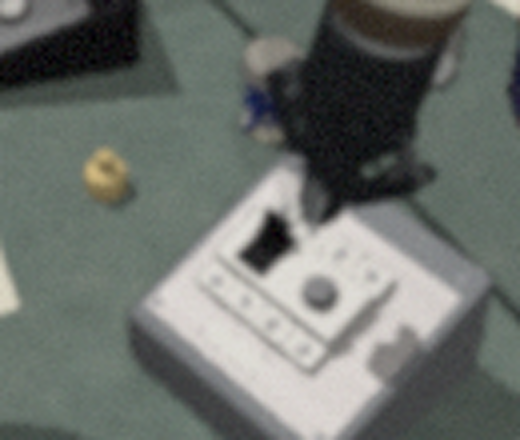

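The fingers hang above and up-slope of the button, with the tip at about (349,234) in the image and the button at (350,253). The lever is still up. I'll descend to 8–10 mm above it, then go down in small steps.

```bash
python3 drive.py '{"increments": [[0.009,0.007,0.03,0,0],[0.011,0.0094,0.056,0,0],[0.0112,0.0094,0.062,0,0],[0.0112,0.0094,0.062,0,0]]}' ; python3 to.py ".541 -.25 .120" ".541 -.25 .115"
```

```text
time: 5.98
ee_pos: [0.5438, -0.2521, 0.1499]
tcp_rot: [-173.2, 7.0, 13.5]
wrist_force: [-0.3, 0.1, 0.5]
opening: -0.0004
grasp_force: 0.0
tip [ 0.5401 -0.2499  0.1253] x [ 0.965  0.231 -0.122] z [-0.145  0.088 -0.986] q [-25.3  20.6  16.   95.2   1.  141.6] F [-0.32  0.12  0.47] t 5.98
.541 -.25 .120 -> [0.0015 0.0009 0.0051]
.541 -.25 .115 -> [0.0021 0.0015 0.01  ]
```

```bash
for i in 1 2 3 4; do python3 drive.py '{"increments": [[0.0006,0.0002,0.002,0,0],[0.0006,0.0002,0.002,0,0],[0.0006,0.0002,0.002,0,0]]}' >/dev/null; python3 to.py;  done
```

```text
tip [ 0.5421 -0.2509  0.1267] x [ 0.966  0.229 -0.117] z [-0.14   0.085 -0.987] q [-25.3  20.5  16.2  95.    1.  141.7] F [-0.64 -0.3  -0.19] t 6.23
tip [ 0.542  -0.2507  0.1232] x [ 0.966  0.229 -0.119] z [-0.141  0.086 -0.986] q [-25.3  20.6  15.9  94.8   1.  141.7] F [-0.8   0.44  0.46] t 6.48
tip [ 0.5422 -0.2505  0.1207] x [ 0.966  0.229 -0.119] z [-0.142  0.086 -0.986] q [-25.3  20.6  15.7  94.5   1.  141.7] F [-0.39 -1.1   0.31] t 6.73
tip [ 0.5425 -0.2504  0.1187] x [ 0.966  0.229 -0.119] z [-0.142  0.086 -0.986] q [-25.2  20.7  15.5  94.3   1.  141.8] F [-0.18 -0.   -0.22] t 6.98
```

```bash
for i in 1 2 3; do python3 drive.py '{"increments": [[0.0003,0.0002,0.0015,0,0],[0.0003,0.0002,0.0015,0,0],[0.0003,0.0002,0.0015,0,0]]}' >/dev/null; python3 to.py;  done
```

```text
tip [ 0.5428 -0.2504  0.1174] x [ 0.966  0.229 -0.119] z [-0.141  0.086 -0.986] q [-25.2  20.7  15.4  94.1   1.  141.8] F [0.16 0.11 1.53] t 7.23
tip [ 0.5429 -0.2504  0.1159] x [ 0.966  0.229 -0.119] z [-0.141  0.086 -0.986] q [-25.2  20.7  15.2  94.    1.  141.8] F [ 1.02 -0.71  2.1 ] t 7.48
tip [ 0.5429 -0.2504  0.1141] x [ 0.966  0.229 -0.119] z [-0.142  0.086 -0.986] q [-25.2  20.7  15.1  93.8   1.  141.8] F [ 0.79 -0.04  3.23] t 7.73
```

Contact came at tip z of about 0.1175, as predicted. I'll press a little further and then look.

```bash
python3 drive.py '{"increments": [[0.0003,0.0002,0.0015,0,0],[0.0003,0.0002,0.0015,0,0],[0.0003,0.0002,0.0015,0,0]]}' >/dev/null; python3 to.py; python3 -c "
from u import *
a=cv2.resize(bot.camera('scene')[215:285,300:380],None,fx=5,fy=5,interpolation=2)
b=cv2.resize(bot.camera('top')[165:235,355:435],None,fx=5,fy=5,interpolation=2)
cv2.imwrite('pics/s2.png',np.hstack([b,a]))"
```

```text
tip [ 0.543  -0.2504  0.1125] x [ 0.966  0.229 -0.119] z [-0.142  0.086 -0.986] q [-25.2  20.8  14.9  93.7   1.  141.8] F [-0.45 -0.75  2.85] t 7.98
```

View pics/s2.png

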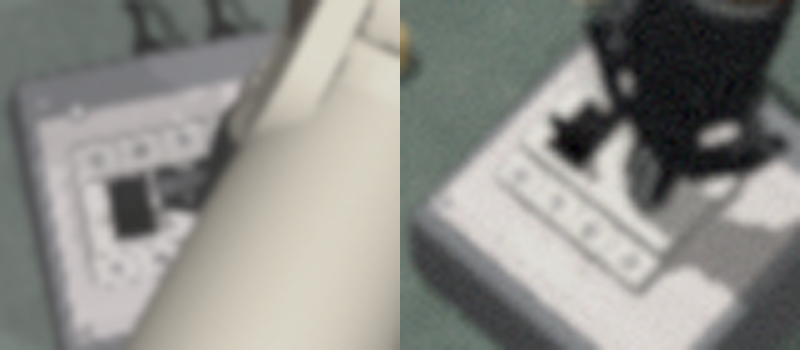

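Next comes a dark-blob comparison, since the robot's shadow makes the lever hard to read by eye.

```bash
python3 drive.py '{"increments": [[0.0003,0.0002,0.0012,0,0],[0.0003,0.0002,0.0012,0,0]]}' >/dev/null; python3 to.py; python3 -c "
from u import *
im=bot.camera('scene')
a=cv2.resize(im[225:260,320:350],None,fx=12,fy=12,interpolation=2)
b=cv2.resize(cv2.imread('pics/scene0.png')[225:260,320:350],None,fx=12,fy=12,interpolation=2)
cv2.imwrite('pics/s3.png',np.hstack([b,np.clip(a*1.6,0,255).astype('uint8')]))"
```

```text
tip [ 0.5433 -0.2504  0.1113] x [ 0.966  0.229 -0.119] z [-0.142  0.086 -0.986] q [-25.2  20.8  14.8  93.5   1.  141.8] F [ 0.75 -0.32  3.89] t 8.25
```

View pics/s3.png

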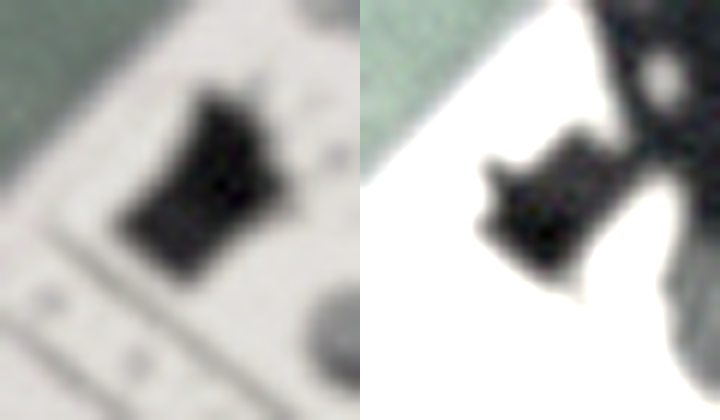

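The ears of the dark shape have moved from the upper right to the lower left, so the lever has dropped. I'll lift off, park to the left and measure the dropped lever.

```bash
python3 drive.py '{"increments": [[0,0,-0.03,0,0],[0,0,-0.06,0,0],[0,0,-0.09,0,0],[0,0,-0.09,0,0]]}' >/dev/null; python3 to.py ".46 -.06 .2"
```

```text
tip [ 0.5572 -0.2589  0.2057] x [ 0.967  0.228 -0.114] z [-0.136  0.083 -0.987] q [-25.4  23.8  29.2 104.5   1.  141.6] F [ 0.86 -0.21  0.67] t 8.63
.46 -.06 .2 -> [-0.048  -0.2133  0.0353]
```

```bash
python3 drive.py '{"increments": [[-0.009,-0.04,0,0,0],[-0.018,-0.08,0,0,0],[-0.027,-0.12,0,0,0],[-0.036,-0.16,0,0,0],[-0.045,-0.2,0,0,0]]}' >/dev/null; python3 drive.py '{"increments": [[0,0,0,0,0],[0,0,0,0,0]]}' >/dev/null; python3 to.py;python3 -c "
from u import *
t=bot.camera('top');s=bot.camera('scene');cv2.imwrite('pics/t4.png',t);cv2.imwrite('pics/s4.png',s)
def r(im,x,y,w,h,k):
    o=cv2.resize(im[y:y+h,x:x+w],None,fx=k,fy=k,interpolation=cv2.INTER_CUBIC)
    for i in range(0,w,10):
        cv2.putText(o,str(x+i),(i*k,10),0,.35,(0,0,255));cv2.line(o,(i*k+k//2,12),(i*k+k//2,18),(0,0,255))
    for i in range(0,h,10):
        cv2.putText(o,str(y+i),(0,i*k+k//2),0,.35,(0,0,255));cv2.line(o,(22,i*k+k//2),(30,i*k+k//2),(0,0,255))
    return np.clip(o*1.3,0,255).astype('uint8')
cv2.imwrite('pics/m4.png',np.hstack([r(t,368,190,40,35,10),r(s,322,225,40,35,10)]))"
```

```text
tip [ 0.4689 -0.0731  0.2293] x [ 0.966  0.231 -0.118] z [-0.141  0.085 -0.986] q [-10.8   3.5   7.7 103.    3.3 155.8] F [-0.04 -0.49 -0.02] t 9.22
```

View pics/m4.png

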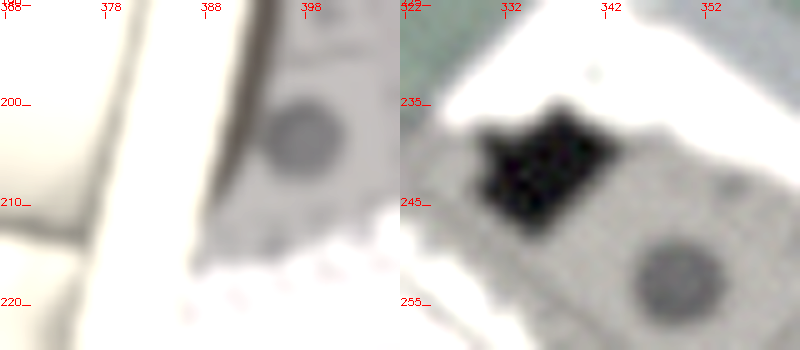

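```bash
python3 - <<'E'
from u import *
i=bot.camera_info("scene");E=np.linalg.inv(i["extrinsics"])
def pj(p,n="scene"):
    i=bot.camera_info(n);c=i["mtx"]@(np.linalg.inv(i["extrinsics"])@[*p,1])[:3];return (c[:2]/c[2]).round(1)
F=np.array([.5373,-.1956,.105]);y=np.radians(12);c,s=np.cos(.3),np.sin(.3)
S=np.array([np.cos(y)*c,np.sin(y)*c,s]);N=np.array([-np.cos(y)*s,-np.sin(y)*s,c]);Y=np.array([-np.sin(y),np.cos(y),0])
for a in(.6,-.2):
  T=F-.011*N+.039*(np.sin(a)*S+np.cos(a)*N)
  print(a,T.round(4),[pj(T+k*.0115*Y) for k in(-1,0,1)],"top",[pj(T+k*.0115*Y,"top") for k in(-1,0,1)])
print("face",pj(F),pj(F,"top"), "button",pj(F-.054*Y+.01*N))
E
```

```text
0.6 [ 0.5518 -0.1925  0.1317] [array([343. , 235.1]), array([340. , 232.9]), array([337.1, 230.6])] top [array([384.4, 200.2]), array([380.8, 200.9]), array([377.1, 201.6])]
-0.2 [ 0.5222 -0.1988  0.1287] [array([335.4, 241.4]), array([332.4, 239.1]), array([329.5, 236.8])] top [array([386.3, 209.9]), array([382.6, 210.6]), array([378.9, 211.3])]
face [335.9 241.8] [380.8 206.3] button [349.3 251.1]
```

Predicted and observed lever positions agree within about 1–2 px. Next I'll plan the push.

```bash
cat >> u.py <<'E'
from scipy.spatial.transform import Rotation as R
F=np.array([.5373,-.1956,.105]);_y=np.radians(12);_c,_s=np.cos(.3),np.sin(.3)
S=np.array([np.cos(_y)*_c,np.sin(_y)*_c,_s]);N=np.array([-np.cos(_y)*_s,-np.sin(_y)*_s,_c]);Y=np.array([-np.sin(_y),np.cos(_y),0])
def edge(*sh):
    "uphill lower finger edge in breaker-face coordinates (s,y,h mm); tool shifts to (s,0,h)"
    o=bot.get_obs();M=R.from_euler("xyz",o["tcp_rot"],degrees=True).as_matrix()
    e=o["ee_pos"]+.025*M[:,2]+.011*M[:,0]
    print("edge s,y,h",[round(1e3*float((e-F)@v),1) for v in(S,Y,N)],"F along s,y,n",[round(float(o["wrist_force"]@v),1) for v in(S,Y,N)],"t",round(o["time"],2))
    for s,h in sh: print(s,h,"->",(M.T@(F+s*S/1e3+h*N/1e3-e)).round(4))
    return M
E
python3 -c "
from u import *
M=edge((-45,60),(-45,14));print('S,N,Y in tool',(M.T@S).round(3),(M.T@N).round(3),(M.T@Y).round(3))"
```

```text
edge s,y,h [7.2, 132.5, 125.5] F along s,y,n [0.1, 0.2, 0.3] t 9.32
-45 60 -> [-0.0241  0.1403  0.0656]
-45 14 -> [-0.0054  0.1455  0.1073]
S,N,Y in tool [ 0.913 -0.025 -0.407] [-0.407 -0.113 -0.906] [ 0.023 -0.993  0.113]
```

```bash
python3 drive.py '{"increments": [[-0.01,0.035,0.01,0,0],[-0.015,0.07,0.025,0,0],[-0.02,0.105,0.045,0,0],[-0.024,0.14,0.0656,0,0],[-0.024,0.14,0.0656,0,0]]}' >/dev/null; python3 drive.py '{"increments": [[0,0,0,0,0]]}'>/dev/null; python3 -c "
from u import *
edge((-45,14),(-30,14),(-10,14))"
```

```text
edge s,y,h [-47.2, -1.3, 58.2] F along s,y,n [0.2, 0.9, 1.2] t 9.82
-45 14 -> [0.0202 0.0037 0.0392]
-30 14 -> [0.0339 0.0032 0.0331]
-10 14 -> [0.0521 0.0026 0.0249]
```

```bash
python3 drive.py '{"increments": [[0.01,0.002,0.02,0,0],[0.0202,0.0037,0.0392,0,0],[0.034,0.0032,0.0331,0,0],[0.034,0.0032,0.0331,0,0]]}' >/dev/null; python3 drive.py '{"increments": [[0,0,0,0,0]]}'>/dev/null; python3 -c "
from u import *
edge((-20,14),(-10,14),(0,14))"
```

```text
edge s,y,h [-26.8, 2.0, 16.4] F along s,y,n [-0.1, 0.6, 0.3] t 10.23
-20 14 -> [ 0.0072  0.0021 -0.0008]
-10 14 -> [ 0.0163  0.0019 -0.0049]
0 14 -> [ 0.0254  0.0016 -0.009 ]
```

```bash
python3 drive.py '{"increments": [[0.004,0.001,-0.0004,0,0],[0.0072,0.0021,-0.0008,0,0],[0.0118,0.002,-0.003,0,0],[0.0163,0.0019,-0.0049,0,0],[0.0163,0.0019,-0.0049,0,0]]}' >/dev/null; python3 -c "
from u import *
edge()";python3 drive.py '{"increments": [[0.0046,0,-0.002,0,0],[0.0091,0,-0.0041,0,0],[0.0091,0,-0.0041,0,0]]}' >/dev/null; python3 -c "
from u import *
edge((5,14),(10,14))"
```

```text
edge s,y,h [-9.8, -0.2, 14.1] F along s,y,n [-1.2, -0.9, 3.3] t 10.65
edge s,y,h [0.1, -0.2, 13.5] F along s,y,n [-1.5, 0.2, 0.7] t 10.9
5 14 -> [ 0.0043 -0.0004 -0.0024]
10 14 -> [ 0.0088 -0.0005 -0.0044]
```

```bash
python3 drive.py '{"increments": [[0.0046,0,-0.0022,0,0],[0.0088,0,-0.0044,0,0],[0.0088,0,-0.0044,0,0]]}' >/dev/null; python3 -c "
from u import *
edge()"; for i in 1 2; do python3 drive.py '{"increments": [[0.0018,0,-0.0008,0,0],[0.0018,0,-0.0008,0,0],[0.0018,0,-0.0008,0,0]]}' >/dev/null; python3 -c "
from u import *
edge()"; done
```

```text
edge s,y,h [10.0, -0.6, 13.8] F along s,y,n [0.4, -0.3, 0.0] t 11.15
edge s,y,h [11.2, -0.7, 14.1] F along s,y,n [-1.4, -0.4, -0.3] t 11.4
edge s,y,h [13.0, -0.7, 14.1] F along s,y,n [-2.2, -0.1, 0.4] t 11.65
```

```bash
for i in 1 2 3; do python3 drive.py '{"increments": [[0.001,0,-0.0004,0,0],[0.001,0,-0.0004,0,0],[0.001,0,-0.0004,0,0]]}' >/dev/null; python3 -c "
from u import *
edge()"; done
```

```text
edge s,y,h [14.1, -0.7, 14.0] F along s,y,n [-1.5, -0.1, 0.6] t 11.9
edge s,y,h [15.3, -0.7, 14.0] F along s,y,n [-2.4, 0.2, 0.5] t 12.15
edge s,y,h [16.4, -0.8, 14.0] F along s,y,n [-2.9, -0.1, -0.5] t 12.4
```

```bash
for i in 1 2 3; do python3 drive.py '{"increments": [[0.001,0,-0.0004,0,0],[0.001,0,-0.0004,0,0],[0.001,0,-0.0004,0,0]]}' >/dev/null; python3 -c "
from u import *
edge()"; done
```

```text
edge s,y,h [17.5, -0.8, 13.9] F along s,y,n [-1.1, 0.0, -0.4] t 12.65
edge s,y,h [18.0, -0.8, 13.9] F along s,y,n [-5.0, 0.5, 1.5] t 12.9
edge s,y,h [18.3, -0.8, 13.9] F along s,y,n [-7.6, 0.5, 2.5] t 13.15
```

```bash
for i in 1 2; do python3 drive.py '{"increments": [[0.001,0,-0.0004,0,0],[0.001,0,-0.0004,0,0],[0.001,0,-0.0004,0,0]]}' >/dev/null; python3 -c "
from u import *
edge()"; done
```

```text
edge s,y,h [18.5, -0.7, 13.8] F along s,y,n [-11.7, 0.1, 3.0] t 13.4
edge s,y,h [18.7, -0.7, 13.7] F along s,y,n [-15.4, 0.5, 4.9] t 13.65
```

The force rises stiffly to 15 N, past the 4–7 N that latching needs, so the lever is on its stop. I'll back off and look.

```bash
python3 drive.py '{"increments": [[-0.02,0.0005,0.009,0,0],[-0.04,0.001,0.015,0,0],[-0.055,0.001,-0.01,0,0],[-0.06,0.001,-0.045,0,0],[-0.06,0.001,-0.08,0,0]]}' >/dev/null; python3 drive.py '{"increments": [[0,-0.01,0,0,0],[0,-0.01,0,0,0]]}'>/dev/null; python3 to.py; python3 -c "
from u import *
s=bot.camera('scene')
a=cv2.resize(s[225:260,320:360],None,fx=10,fy=10,interpolation=2)
b=cv2.resize(cv2.imread('pics/scene0.png')[225:260,320:360],None,fx=10,fy=10,interpolation=2)
cv2.imwrite('pics/s5.png',np.hstack([b,a]))"
```

```text
tip [ 0.4958 -0.2071  0.2155] x [ 0.967  0.229 -0.114] z [-0.137  0.084 -0.987] q [-23.4  12.4  16.  102.8   1.3 143.6] F [ 0.5  -0.02 -1.2 ] t 14.23
```

View pics/s5.png

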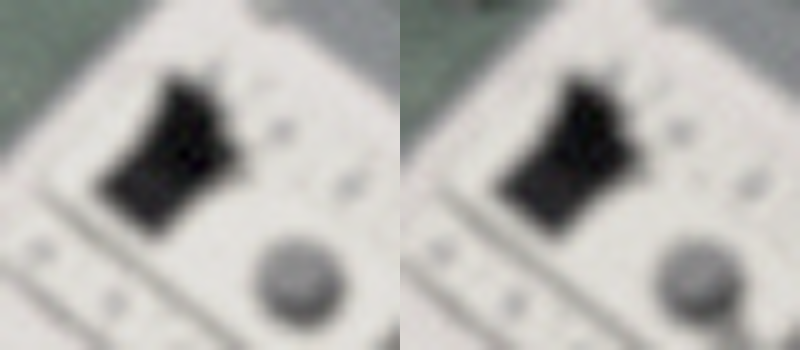

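The view matches the start picture, so the lever is latched up and the button is out. For the start key I need a yaw of about 74° to keep joint 6 in range, so I'll turn by -61°.

```bash
python3 drive.py '{"increments": [[0,0,0,-7,0],[0,0,0,-14,0],[0,0,0,-21,0],[0,0,0,-28,0],[0,0,0,-35,0]]}' >/dev/null; python3 drive.py '{"increments": [[0,0,0,-7,0],[0,0,0,-14,0],[0,0,0,-21,0],[0,0,0,-26,0],[0,0,0,-26,0]]}' >/dev/null; python3 to.py ".5143 .1845 .19"
```

```text
tip [ 0.4944 -0.2073  0.2112] x [0.276 0.96  0.044] z [-0.144  0.087 -0.986] q [-23.4  12.6  15.7 102.7   1.3  82.3] F [ 0.86  0.11 -0.51] t 15.12
.5143 .1845 .19 -> [ 0.3807 -0.0818  0.052 ]
```

```bash
for i in 1 2; do python3 drive.py '{"increments": [[0.037,-0.008,0.005,0,0],[0.074,-0.016,0.01,0,0],[0.111,-0.024,0.015,0,0],[0.148,-0.032,0.02,0,0],[0.185,-0.04,0.025,0,0]]}' >/dev/null; done; python3 drive.py '{"increments": [[0,0,0,0,0],[0,0,0,0,0],[0,0,0,0,0]]}' >/dev/null; python3 to.py ".5143 .1845 .11" ".5143 .1845 .08"
```

```text
tip [0.5149 0.1732 0.1915] x [0.281 0.959 0.042] z [-0.143  0.085 -0.986] q [ 15.   10.1  10.8  97.4   6.8 120.8] F [ 0.26 -1.09 -0.63] t 16.2
.5143 .1845 .11 -> [0.0073 0.0095 0.0814]
.5143 .1845 .08 -> [0.006  0.0143 0.111 ]
```

```bash
python3 drive.py '{"increments": [[0.0073,0.005,0.04,0,0],[0.0073,0.0095,0.078,0,0],[0.006,0.0143,0.108,0,0],[0.006,0.0143,0.108,0,0],[0.006,0.0143,0.108,0,0]]}' >/dev/null; python3 to.py ".5143 .1845 .07" ".5143 .1845 .06"
```

```text
tip [0.5143 0.183  0.0832] x [0.283 0.958 0.041] z [-0.144  0.085 -0.986] q [ 16.   10.8  -0.4  85.5   7.  121.8] F [ 0.37 -0.52  0.63] t 16.62
.5143 .1845 .07 -> [0.0009 0.0017 0.0132]
.5143 .1845 .06 -> [0.0004 0.0034 0.023 ]
```

```bash
python3 drive.py '{"increments": [[0.0009,0.0009,0.006,0,0],[0.0009,0.0017,0.012,0,0],[0.0009,0.0017,0.012,0,0],[0.0009,0.0017,0.012,0,0]]}' >/dev/null; python3 to.py; for i in 1 2 3 4; do python3 drive.py '{"increments": [[0,0.0003,0.0015,0,0],[0,0.0003,0.0015,0,0],[0,0.0003,0.0015,0,0]]}' >/dev/null; python3 to.py; done
```

```text
tip [0.5157 0.186  0.0726] x [0.28  0.959 0.044] z [-0.141  0.086 -0.986] q [ 16.2  11.   -1.3  84.1   7.  121.9] F [0.07 0.88 0.9 ] t 16.95
tip [0.5155 0.1861 0.0705] x [0.28  0.959 0.043] z [-0.141  0.086 -0.986] q [ 16.2  11.1  -1.4  83.9   7.  121.9] F [-0.24 -1.17 -0.09] t 17.2
tip [0.5154 0.1861 0.0687] x [0.28  0.959 0.043] z [-0.142  0.086 -0.986] q [ 16.2  11.1  -1.6  83.8   7.  121.9] F [-0.2   1.1  -0.02] t 17.45
tip [0.5154 0.1861 0.0671] x [0.28  0.959 0.043] z [-0.142  0.086 -0.986] q [ 16.2  11.2  -1.7  83.6   7.  121.9] F [-0.9  -0.64  0.21] t 17.7
tip [0.5155 0.1861 0.0655] x [0.28  0.959 0.043] z [-0.142  0.086 -0.986] q [ 16.2  11.2  -1.8  83.4   7.  121.9] F [ 0.12  0.4  -0.26] t 17.95
```

```bash
for i in 1 2 3 4; do python3 drive.py '{"increments": [[0,0.0002,0.0012,0,0],[0,0.0002,0.0012,0,0],[0,0.0002,0.0012,0,0]]}' >/dev/null; python3 to.py; done
```

```text
tip [0.5156 0.1862 0.0645] x [0.28  0.959 0.043] z [-0.142  0.086 -0.986] q [ 16.2  11.2  -1.9  83.3   7.  121.9] F [0.83 0.39 2.07] t 18.2
tip [0.5157 0.1863 0.0633] x [0.28  0.959 0.043] z [-0.142  0.086 -0.986] q [ 16.2  11.3  -2.   83.2   7.  121.9] F [-0.58 -0.14  1.07] t 18.45
tip [0.5157 0.1863 0.0621] x [0.28  0.959 0.043] z [-0.142  0.086 -0.986] q [ 16.2  11.3  -2.1  83.    7.  121.9] F [ 0.17 -0.59  1.79] t 18.7
tip [0.5157 0.1864 0.0608] x [0.28  0.959 0.043] z [-0.142  0.086 -0.986] q [ 16.2  11.3  -2.2  82.9   7.  121.9] F [1.   0.15 1.68] t 18.95
```

Contact came at about 0.065. I'll continue to the stop so the press is certain.

```bash
for i in 1 2; do python3 drive.py '{"increments": [[0,0.0002,0.0012,0,0],[0,0.0002,0.0012,0,0],[0,0.0002,0.0012,0,0]]}' >/dev/null; python3 to.py; done
```

```text
tip [0.5157 0.1864 0.0597] x [0.28  0.959 0.043] z [-0.141  0.086 -0.986] q [ 16.2  11.4  -2.3  82.8   7.  121.9] F [ 0.64 -0.73  3.16] t 19.2
tip [0.516  0.1864 0.0592] x [0.28  0.959 0.044] z [-0.141  0.086 -0.986] q [ 16.2  11.4  -2.4  82.7   7.  121.9] F [-0.61 -0.72  9.32] t 19.45
```

The hard stop is reached, so the key is fully in. I'll retreat and check against the start images numerically.

```bash
python3 drive.py '{"increments": [[0,0,-0.03,0,0],[0,0,-0.06,0,0],[0,0,-0.09,0,0],[0,0,-0.12,0,0],[0,0,-0.12,0,0]]}' >/dev/null; python3 drive.py '{"increments": [[0,0,0,0,0],[0,0,0,0,0],[0,0,0,0,0]]}' >/dev/null; python3 to.py; python3 -c "
from u import *
a=bot.camera('scene');b=cv2.imread('pics/scene0.png')
for n,(y0,y1,x0,x1) in dict(lever=(226,252,325,348),button=(246,262,342,358),box=(210,300,300,395)).items():
    print(n,cv2.absdiff(a,b)[y0:y1,x0:x1].mean().round(2), cv2.phaseCorrelate(np.float64(cv2.cvtColor(a[y0:y1,x0:x1],6)),np.float64(cv2.cvtColor(b[y0:y1,x0:x1],6))))
l=cv2.imread('pics/s4.png');print('ref dropped',cv2.absdiff(l,b)[226:252,325:348].mean())"
```

```text
tip [0.532  0.1761 0.1752] x [0.28  0.959 0.042] z [-0.144  0.085 -0.986] q [ 14.8  12.5  11.7  96.    6.9 120.5] F [ 0.07 -0.29 -0.5 ] t 20.12
lever 45.21 ((-0.23164152108904368, 0.2537603119449212), 0.7603708544373269)
button 4.52 ((-0.16513600271768247, 0.18280076243242593), 1.0259498647237777)
box 17.25 ((-0.029664976043541458, -0.066360318267634), 0.83735919857506)
ref dropped 38.98550724637681
```

The lever patch differs, which could be the arm's shadow, so I'll compare the black lever mask itself.

```bash
python3 -c "
from u import *
a=bot.camera('scene')
g=lambda im:cv2.cvtColor(im,6)[226:252,325:348]
m=lambda im:g(im)<0.4*np.percentile(g(im),60)
A,B,D=m(a),m(cv2.imread('pics/scene0.png')),m(cv2.imread('pics/s4.png'))
iou=lambda p,q:(p&q).sum()/(p|q).sum()
print(iou(A,B),iou(A,D),iou(B,D),np.percentile(g(a),[5,60,95]),np.percentile(g(cv2.imread('pics/scene0.png')),[5,60,95]))
for r in A[::2]:print(''.join('.#'[v] for v in r))"
```

```text
0.9375 0.7326732673267327 0.6990291262135923 [ 18. 138. 226.] [ 26.85 211.   224.  ]Traceback (most recent call last):
  File "<string>", line 9, in <module>
    for r in A[::2]:print(''.join('.#'[v] for v in r))
                          ~~~~~~~^^^^^^^^^^^^^^^^^^^^
  File "<string>", line 9, in <genexpr>
    for r in A[::2]:print(''.join('.#'[v] for v in r))
                                  ~~~~^^^
TypeError: string indices must be integers, not 'numpy.bool'
```

The lever mask overlaps the original "up" shape by 94%, against 73% for the dropped shape, so it is up and the difference was shadow.

```bash
python3 -c "
from workcell import bot
print(bot.job_done())"
```

```text
the job is handed in; nothing more can be done
None
```

I tripped the breaker with its test button, pushed the lever back up until it latched, then pressed the start key to its stop and handed the job in at about 20 s; no verdict was returned, but my last camera check showed the lever up and the supply box unmoved (I did not re-check the controller's position).

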